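# Unstack the service tins onto their shaped trays

### The job

Take apart the stack of washed steel tins and put each tin upright, lid up, in the black tray of its own shape, lying flat on the tray floor inside the rim. Set the tins down without dropping any or knocking them off the stack, and leave the white china pot and the pepper shaker standing where they are.

Things in the scene. Friction and masses are not known exactly. Their poses are not given: they have to be found in the camera images.
- long_tin: Lidded stainless-steel tin, a plain rectangular block 150 x 56 x 44 mm high with straight sides and a flat lid, about 0.3 kg. Bottom of the stack. Origin at the centre of its underside, z up. Its x axis runs along the 150 mm length, y across the 56 mm width.
- oblong_tin: Lidded stainless-steel tin with straight sides and semicircular ends, 110 x 52 x 44 mm high, about 0.22 kg. Second from the bottom, standing loose on the long tin. Origin at the centre of its underside, z up. x along the 110 mm length, y across the 52 mm width.
- square_tin: Lidded stainless-steel tin, 50 x 50 x 44 mm high, about 0.13 kg. Third from the bottom, standing loose on the oblong tin. Origin at the centre of its underside, z up. x and y square to its sides.
- round_tin: Lidded stainless-steel tin, a cylinder 44 mm across and 44 mm high, about 0.1 kg. Top of the stack, standing loose on the square tin. Origin at the centre of its underside, z up.
- long_tray: Black rectangular storage tray, 182 x 88 mm outside, the longest, for the long tin. Its floor is lined dark grey. The floor's top is 4 mm above the table, and a low round-topped rim, 6 mm higher than the floor, runs around it with about 10 mm of room on every side of the tin. Fixed to the table. Origin at the centre of its underside, on the table; z up, x along its length.
- oblong_tray: Black storage tray with semicircular ends, 142 x 84 mm outside, for the oblong tin. Its floor is lined dark grey. The floor's top is 4 mm above the table, and a low round-topped rim, 6 mm higher than the floor, runs around it with about 10 mm of room on every side of the tin. Fixed to the table. Origin at the centre of its underside, on the table; z up, x along its length.
- square_tray: Black square storage tray, 82 x 82 mm outside, for the square tin. Its floor is lined dark grey. The floor's top is 4 mm above the table, and a low round-topped rim, 6 mm higher than the floor, runs around it with about 10 mm of room on every side of the tin. Fixed to the table. Origin at the centre of its underside, on the table; z up, x and y square to its sides.
- round_tray: Black round storage tray, 76 mm across outside, for the round tin. Its floor is lined dark grey. The floor's top is 4 mm above the table, and a low round-topped rim, 6 mm higher than the floor, runs around it with about 10 mm of room on every side of the tin. Fixed to the table. Origin at the centre of its underside, on the table; z up.
- ramekin: Bystander: white china pot, 58 mm across, 38 mm high, loose, standing about 110 mm from the middle of the square tray, on the robot's side of it. Origin at the centre of its underside.
- shaker: Bystander: white china pepper shaker, 38 mm across, 66 mm high, loose, standing about 110 mm from the middle of the round tray, on the side away from the robot. Origin at the centre of its underside.

How it is judged:
By the outcome, as a careful person would: the job done as asked, in the order asked, and still so for the second after the job is handed in, with the robot touching nothing.
It also fails if it takes over 109 s, if anything falls off the work surface, if the arm or the gripper's body presses on something with over 40 N, if the wrist force passes 120 N, or if a joint passes its speed limit or range.

### The arm

A 6-joint arm with a two-finger parallel gripper is mounted at the origin on the work surface. World frame = base frame: x ahead of the robot, y to its left, z up, the work surface at z = 0. Lengths are in mm, angles in rad, forces in N, time in s.
With the tool pointing down it reaches from about 350 to 775 mm from the base axis. Payload 5.5 kg.
Tool frame: the origin (TCP) lies on the centre line of the jaws, within the pads' length; the fingertips stand 17 mm ahead of it and the grasp point (between the pads) lies 2 mm behind it (bot.nose_length is the distance from the TCP to the fingertips, in mm); z points along the fingers, y is the line along which they close (so a half turn about z gives the same grasp; the last joint's range is limited). The gripper opens to 85 mm and grips with 20 to 120 N. Pads are 22 mm wide; open, the fingers measure 114 mm over their backs; the gripper's body (76 mm by 85 mm) begins 54 mm behind the grasp point. The pads swing forward as they close: fully open they stand 13 mm farther back than shut.
Start: joints at [1.207, 0.313, 0.046, 1.304, 0, 1.431], TCP at [127.635, 560.695, 248.323] pointing down, gripper open.
Joint ranges: [-2.76, 2.76], [-0.86, 1.69], [-1.03, 1.26], [-2.2, 2.34], [-1.47, 1.5], [-3.14, 3.14]. Speed limits (rad/s): [2.57, 2.57, 3.14, 3.14, 3.14, 3.14].

### API

Orientations are given as a 3x3 rotation matrix whose columns are the frame's x, y, z axes.
In Python, from bench import telemetry, optics, workorder, bot gives the robot as it stands.
- The arm moves only by the tool step_arm, never from a script. Its argument "moves" is a list of rows, each a list of 3 entries, a list of its own where there are three numbers: the turn, a rotation vector about the tool's x, y, z in degrees, then the shift along the tool's x, y, z in m, then the closure, from 0 (fully open) to 1 (shut). In form: [[[wx, wy, wz], [x, y, z], gripper], ...]. A call has exactly 10 rows; each row shifts and turns the commanded pose from where the row before left it, along the tool's axes as they then stand; what a row does not reach is not made up. A row lasts 1/8 s, in which the tool goes at most 62.5 mm and 10.7 degrees, less where a joint would pass 70% of its speed; a pose out of reach is approached as far as the arm can. A call with a gripper value outside its range is refused whole. The fingers move at their own pace and stop on an object; the grip force is fixed at half the most. Time passes only in rows, so rows that do not move let the fingers close, or fill a call up. It gives the time, the measured TCP pose, the force, the opening and the grip force at its end, in the units of the state.
- telemetry.observe(): the state, without advancing time (a new reading comes with each control period).
- optics.get_image(name): name is "scene" or "top" or "wrist"; returns a dict with "pixels" (400x640x3 uint8, red, green, blue), "vertical_fov" (degrees; the focal length in pixels is half the picture's height over the tangent of half this angle, whatever the lens; pixels are square), "cx", "cy" (the principal point, pixels), "dist_coeffs" ([k1, k2, p1, p2, k3] as OpenCV has them; the pictures are not rectified), "rvec" (rotation vector, rad) and "tvec" (3), from world to camera coordinates, as OpenCV has them. Camera axes: x right, y down, z forward; pixel columns grow to the right and rows downward; lengths in mm; the calibration is good to about 2 mm. A picture is of the moment at which its call begins. There is no depth.
- workorder.close_job(): hands the job in; it is judged then, once.
The state is a dict: "time_s": time; "joint_positions": joint angles; "joint_velocities": joint speeds; "joint_efforts": joint torques, N m; "tcp_pos": TCP position; "tool_rot": TCP orientation; "wrist_force": force on the tool from outside, world axes, zero at the start; "ft_torque": the same for the moment, N m; "grip_width": finger opening in mm; "gripper_force": force on a finger pad.
Only numpy, scipy, OpenCV 4.12 (cv2) and the standard library are available. Lean on these libraries where they do the work, as an engineer would, in place of code of your own. Each camera call takes 0.05 s, during which the arm holds its last target. There are 200 camera calls.

## Working session

There is one attempt and no reset: what is moved stays moved. The work goes in short steps, Python scripts to look and compute and a tool call to move; the robot and the scene stay as the last step left them, time stands still between calls to the robot, and variables do not carry over. Pictures are saved under pics/ and viewed, at most 14 in all, crops included, and the job is handed in when it is done.

Besides the shell and the picture viewer there is one more tool, called after "Call:" as name([rows], argument=value, ...), one row to a line, values as JSON. step_arm: Moves the arm, as the interface text tells. Its arguments: {"type":"object","properties":{"moves":{"type":"array","items":{"type":"array"}}},"required":["moves"]}

```bash
ls; mkdir -p pics; python3 - <<'E'
from bench import telemetry, optics, workorder, bot
import cv2,numpy as np
s=telemetry.observe()
for k in s: print(k,np.round(s[k],3).tolist())
for n in ["scene","top"]:
    d=optics.get_image(n); cv2.imwrite(f"pics/{n}0.png",d["pixels"][:,:,::-1])
    print(n,{k:np.round(v,3).tolist() for k,v in d.items() if k!="pixels"})
E
```

```text
pics
time_s 0.0
joint_positions [1.207, 0.314, 0.045, 1.304, -0.0, 1.431]
joint_velocities [-0.001, -0.001, 0.001, 0.001, -0.0, -0.001]
joint_efforts [-0.001, -48.063, 29.853, 0.019, -0.0, 0.0]
tcp_pos [127.46, 560.187, 247.402]
tool_rot [[-0.975, 0.222, -0.001], [0.222, 0.975, -0.002], [0.0, -0.002, -1.0]]
wrist_force [-0.247, 0.373, -0.628]
ft_torque [0.028, 0.034, -0.036]
gripper_force 0.0
grip_width 85.538
scene {'vertical_fov': 50.976, 'cx': 317.993, 'cy': 200.475, 'dist_coeffs': [-0.001, 0.0, 0.0, 0.0, 0.0], 'rvec': [1.054, 2.353, -1.093], 'tvec': [356.149, -198.03, 1582.524]}
top {'vertical_fov': 55.752, 'cx': 319.559, 'cy': 205.919, 'dist_coeffs': [-0.05, 0.0, 0.0, 0.0, 0.0], 'rvec': [2.158, -2.192, 0.14], 'tvec': [8.554, 538.88, 897.783]}
```

View pics/scene0.png

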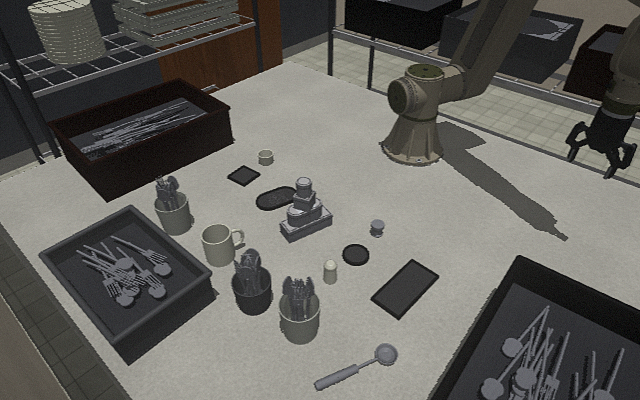

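View pics/top0.png

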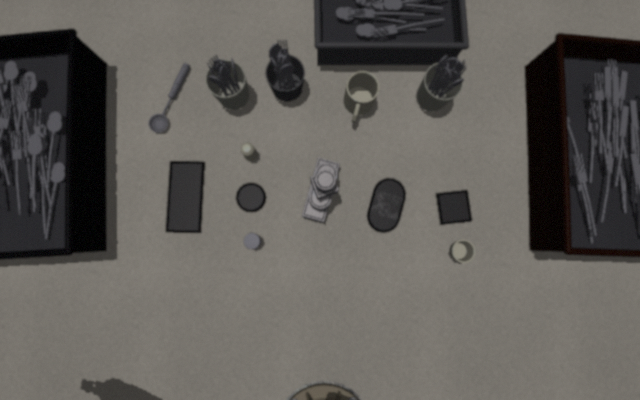

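The scene view shows the stack near (305,210) and four black trays: long (405,288), round (356,254), oblong (277,197), square (243,175). In the top view they are at (186,197), (251,197), (386,205) and (454,207), with the stack at about (323,190), the shaker at (249,152) and the ramekin at (460,251). An unlisted grey item stands at (253,241).

```bash
cat > h.py <<'E'
from bench import telemetry, optics, workorder, bot
import cv2,numpy as np
class Cam:
    def __init__(s,n):
        d=optics.get_image(n); s.im=d["pixels"][:,:,::-1].copy(); f=200/np.tan(np.radians(d["vertical_fov"])/2)
        s.K=np.array([[f,0,d["cx"]],[0,f,d["cy"]],[0,0,1]]); s.D=np.array(d["dist_coeffs"],float)
        s.r=np.array(d["rvec"],float); s.t=np.array(d["tvec"],float).reshape(3); s.R=cv2.Rodrigues(s.r)[0]; s.C=-s.R.T@s.t
    def ray(s,uv):
        p=cv2.undistortPoints(np.array(uv,float).reshape(-1,1,2),s.K,s.D)[:,0]
        return np.c_[p,np.ones(len(p))]@s.R
    def at(s,uv,z):
        r=s.ray(uv); return s.C+r*((z-s.C[2])/r[:,2])[:,None]
    def pix(s,X): return cv2.projectPoints(np.array(X,float).reshape(-1,1,3),s.r,s.t,s.K,s.D)[0][:,0]
    def save(s,name,box=None,k=1):
        a,b,c,d=box or (0,0,640,400); cv2.imwrite(f"pics/{name}.png",cv2.resize(s.im[b:d,a:c],None,fx=k,fy=k,interpolation=cv2.INTER_CUBIC))
def tri(c1,p1,c2,p2):
    a=c1.ray([p1])[0];b=c2.ray([p2])[0];a/=np.linalg.norm(a);b/=np.linalg.norm(b)
    s=np.linalg.lstsq(np.c_[a,-b],c2.C-c1.C,rcond=None)[0]; P=c1.C+s[0]*a;Q=c2.C+s[1]*b
    return (P+Q)/2,np.linalg.norm(P-Q)
def blobs(c,z,thr=50,amin=300,amax=4000):
    g=cv2.cvtColor(c.im,cv2.COLOR_BGR2GRAY); n,l,st,ce=cv2.connectedComponentsWithStats((g<thr).astype(np.uint8))
    for i in range(1,n):
        if amin<st[i,4]<amax:
            ct=max(cv2.findContours((l==i).astype(np.uint8),0,1)[0],key=cv2.contourArea)
            w=c.at(ct[:,0].astype(float),z)[:,:2].astype(np.float32); q=cv2.minAreaRect(w)
            print(st[i].tolist(),np.round(q[0],1),np.round(q[1],1),round(q[2],1))
E
python3 - <<'E'
from h import *
t=Cam("top");s=Cam("scene"); print("top C",t.C,"scene C",s.C)
blobs(t,8); print(); blobs(s,8,45,150)
t.save("tcrop",(280,140,370,240),6); s.save("scrop",(250,160,370,250),6)
print(t.at([(325,185)],100), t.at([(253,241),(249,152),(460,251)],30))
w=Cam("wrist"); print(w.C,w.R[2])
E
```

```text
top C [439.08472843  19.59125648 950.42037676] scene C [1229.72969251  628.69655131  873.46752276]
[267, 45, 37, 57, 1317] [894.   84.4] [156.1  94. ] 0.2
[316, 45, 151, 52, 3477] [ 898.6 -201. ] [143.9 404.7] 0.4
[208, 61, 31, 34, 651] [882.8 243.1] [82.7 86.5] 77.3
[220, 85, 29, 25, 302] [823.2 209. ] [44.1 78.9] 29.0
[418, 85, 29, 26, 338] [ 814.7 -292.6] [78.8 48.5] 52.7
[166, 162, 38, 70, 706] [570.8 337.2] [ 86.8 176.5] 88.1
[368, 179, 37, 53, 715] [ 542.  -168.2] [ 80.4 136.7] 73.0
[437, 191, 34, 33, 928] [ 533.8 -341.1] [76.9 80. ] 4.9

[90, 0, 34, 36, 696] [  -46.3 -2415.3] [853.4 185.3] 68.9
[142, 0, 65, 16, 231] [ -434.  -2211.8] [103.3 466.6] 88.1
[460, 0, 53, 69, 1156] [-1458.6  -404.2] [1379.2  161.2] 14.7
[495, 1, 88, 83, 3022] [-1562.    -54.2] [1450.9  346.7] 13.7
[130, 45, 29, 11, 173] [  148.7 -1645.8] [ 97.7 146.5] 0.1
[110, 51, 30, 12, 199] [  264.4 -1646.1] [103.8 147.3] 0.5
[89, 57, 32, 13, 218] [  383.2 -1648. ] [103.2 149.4] 1.7
[618, 56, 22, 24, 256] [-1356.5   423. ] [287.3  93.7] 11.6
[24, 59, 32, 12, 209] [  616.5 -1876. ] [139.1 104.4] 89.9
[66, 63, 34, 
[... 404 characters left out ...]
, 61, 453] [578.4 340.5] [ 87.6 184.6] 88.3
[111, 275, 104, 91, 2304] [1025.1  -31.1] [ 76.4 273.9] 89.2
[118, 280, 33, 29, 155] [1051.6 -156.4] [86.8 40.5] 16.6
[234, 284, 37, 31, 219] [863.5  83.6] [81.1 92.8] 57.6
[543, 334, 24, 48, 230] [521.3 691.5] [148.3  14.2] 4.6
[597, 348, 24, 42, 266] [469.7 785.9] [ 24.1 133. ] 89.3
[565, 352, 28, 48, 416] [528.9 750.1] [ 36.3 142.4] 83.0
[610, 364, 30, 36, 369] [476.6 827.6] [116.5  46.9] 1.1
[[578.99852444 -11.67177006 100.        ]] [[ 455.8100791   162.64484083   30.        ]
 [ 676.22467801  173.15039898   30.        ]
 [ 422.49524916 -342.75324677   30.        ]]
[ 53.7771502  575.73753032 373.82058532] [ 0.285816   -0.0661926  -0.95599569]
```

View pics/tcrop.png

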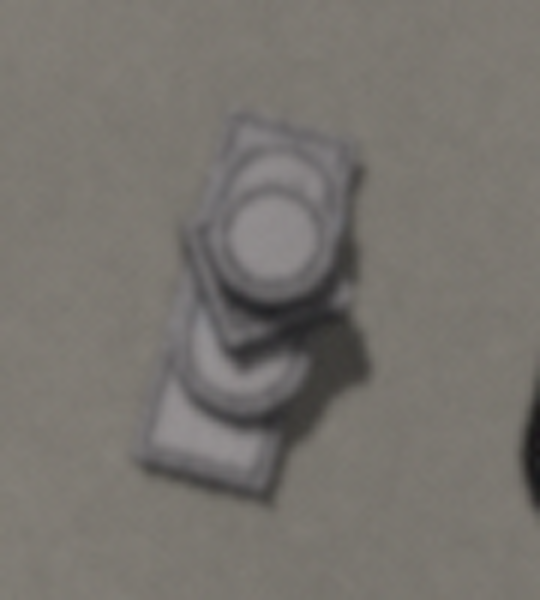

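View pics/scrop.png

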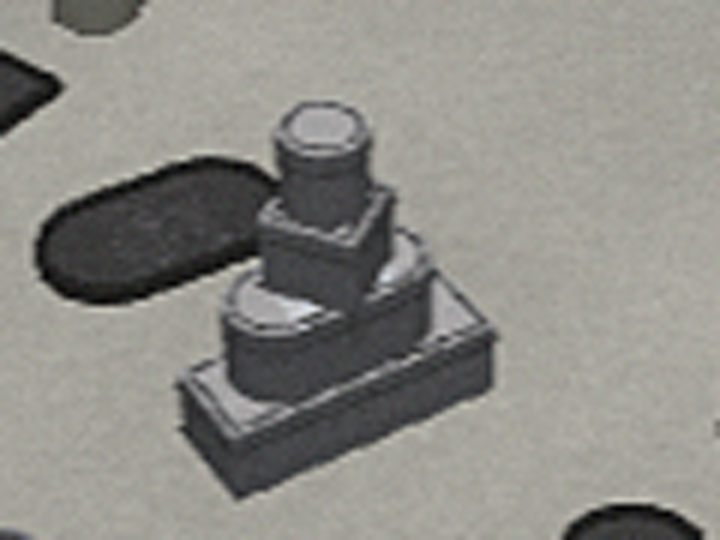

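Top crop: round lid centre (272,237), square corners near (185,230) and (235,350), long lid corners (240,118), (355,152), (145,462), (270,497). Scene crop: round lid centre (323,128), long lid corners (240,440), (180,383), (495,330).

```bash
python3 - <<'E'
from h import *
t=Cam("top");s=Cam("scene")
T=lambda x,y:((x+.5)/6-.5+280,(y+.5)/6-.5+140); S=lambda x,y:((x+.5)/6-.5+250,(y+.5)/6-.5+160)
for n,a,b in [("round",(272,237),(323,128)),("longFL",(240,118),(240,440)),("longFR",(355,152),(180,383)),("longNL",(145,462),(495,330))]:
    P,e=tri(t,T(*a),s,S(*b)); print(n,P.round(1),round(e,1))
c=t.at([T(240,118),T(355,152),T(270,497),T(145,462)],44); print(c.round(1),c.mean(0))
print("sq",t.at([T(185,230),T(235,350),T(352,300)],132).round(1))
print("ob end",t.at([T(235,420)],88))
# square via scene
print("sq scene",s.at([S(262,212),S(350,245),S(392,190)],132).round(1))
w=Cam("wrist"); o=telemetry.observe();Rt=np.array(o["tool_rot"]);print("cam in tool",Rt.T@(w.C-o["tcp_pos"]),(Rt.T@w.R.T).round(3),w.K[0,0])
E
```

```text
round [580.1  -9.8 172.8] 1.8
longFL [654.1  -1.3  33.9] 1.5
longFR [641.8 -50.9  30.5] 4.2
longNL [513.3  38.7  32.5] 0.7
[[652.2  -1.7  44. ]
 [637.5 -48.3  44. ]
 [497.3 -11.1  44. ]
 [512.1  38.8  44. ]] [574.76609343  -5.5572888   44.        ]
sq [[589.9  21.2 132. ]
 [545.4   3.7 132. ]
 [563.2 -39.3 132. ]]
ob end [[524.14561114   3.27215262  88.        ]]
sq scene [[607.9 -25.2 132. ]
 [598.1  21.4 132. ]
 [555.9   9.  132. ]]
cam in tool [  75.33083148   -1.5755895  -125.9701556 ] [[ 0.001 -0.956 -0.294]
 [ 1.     0.001 -0.   ]
 [ 0.001 -0.294  0.956]] 339.64934496740005
```

The round lid is at about (577,-10,174), square yaw is about 22°, and the long tin's yaw is about -16°. I'll bring the wrist camera over the stack.

Call:
step_arm([
  [[0,0,0],[-0.04,-0.0325,-0.005],0],
  [[0,0,0],[-0.04,-0.0325,-0.005],0],
  [[0,0,0],[-0.04,-0.0325,-0.005],0],
  [[0,0,0],[-0.04,-0.0325,-0.005],0],
  [[0,0,0],[-0.04,-0.0325,-0.005],0],
  [[0,0,0],[-0.04,-0.0325,-0.005],0],
  [[0,0,0],[-0.04,-0.0325,-0.005],0],
  [[0,0,0],[-0.04,-0.0325,-0.005],0],
  [[0,0,0],[-0.04,-0.0325,-0.005],0],
  [[0,0,0],[-0.04,-0.0325,-0.005],0],
])

```text
time_s: 1.65
tcp_pos: [446.4, 153.5, 298.7]
tool_rot: [[-0.975, 0.222, 0.001], [0.222, 0.975, 0.0], [-0.001, 0.001, -1.0]]
wrist_force: [0.9, 0.3, -0.2]
grip_width: 85.2
gripper_force: 0.0
```

Call:
step_arm([
  [[0,0,0],[-0.04,-0.032,0],0],
  [[0,0,0],[-0.04,-0.032,0],0],
  [[0,0,0],[-0.04,-0.032,0],0],
  [[0,0,0],[-0.04,-0.032,0],0],
  [[0,0,-6.4],[0,0,0],0],
  [[0,0,-6.4],[0,0,0],0],
  [[0,0,0],[0,0,0],0],
  [[0,0,0],[0,0,0],0],
  [[0,0,0],[0,0,0],0],
  [[0,0,0],[0,0,0],0],
])

```text
time_s: 2.9
tcp_pos: [573.1, -5.1, 298.4]
tool_rot: [[-1.0, 0.001, 0.0], [0.001, 1.0, 0.0], [-0.0, 0.0, -1.0]]
wrist_force: [-0.4, 0.1, 0.4]
grip_width: 85.7
gripper_force: 0.0
```

```bash
python3 - <<'E'
from h import *
import pickle
w=Cam("wrist"); w.save("w1"); o=telemetry.observe(); print(o["time_s"],o["tcp_pos"],np.round(o["tool_rot"],4).tolist(),w.C)
pickle.dump(w,open("w1.pkl","wb"))
E
```

```text
2.95 [573.10898561  -5.13317553 298.38264499] [[-1.0, 0.0005, 0.0002], [0.0005, 1.0, 0.0001], [-0.0002, 0.0001, -1.0]] [497.39458166  -6.42329655 424.45563798]
```

View pics/w1.png

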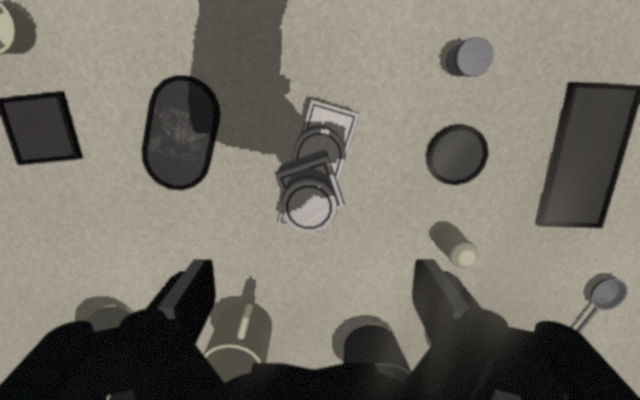

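In the wrist view the round lid is at (309,207). Trays: long about (590,155), round (457,154), oblong (181,132), square (42,128). Shaker top is at (463,254), the unlisted cup at (472,57), and the open fingers are at the bottom.

```bash
python3 - <<'E'
from h import *
import pickle
w=pickle.load(open("w1.pkl","rb")); t=Cam("top")
print("wrist trays z=8"); blobs(w,8,60,1000,12000); print("top z=8"); blobs(t,8,62,300,2500)
T=lambda x,y:((x+.5)/6-.5+280,(y+.5)/6-.5+140)
print("round",tri(w,(309,207),t,T(272,237)), w.at([(309,207)],176))
w.save("w1c",(260,80,380,245),4)
E
```

```text
wrist trays z=8
[142, 76, 79, 114, 4870] [ 542.8 -168.5] [ 85.1 140.8] 72.7
[540, 83, 100, 144, 3376] [571.7 335.2] [ 92.7 179. ] 87.7
[0, 92, 82, 72, 4491] [ 534.5 -341.5] [80.3 86.4] 5.3
top z=8
[393, 0, 15, 69, 313] [1005.  -229.8] [ 18.8 200.3] 77.7
[431, 0, 37, 97, 2388] [ 966.5 -362.2] [ 84.6 288.4] 80.1
[208, 60, 35, 35, 797] [881.8 243. ] [87.8 90.3] 69.7
[219, 84, 31, 26, 373] [823.1 208.6] [50.7 82.3] 28.0
[166, 162, 39, 71, 2417] [570.6 337.6] [ 87.8 177.7] 87.7
[436, 191, 36, 33, 964] [ 533.9 -340.6] [78.4 81.8] 5.5
[190, 308, 25, 92, 875] [186.7 290.9] [ 24.4 222.4] 80.1
[402, 333, 17, 67, 754] [ 144.8 -216. ] [ 31.6 157.7] 83.4
round (array([578.50200485,  -9.36255011, 178.90450391]), np.float64(1.0804565970735427)) [[579.55437957  -9.93719831 176.        ]]
```

View pics/w1c.png

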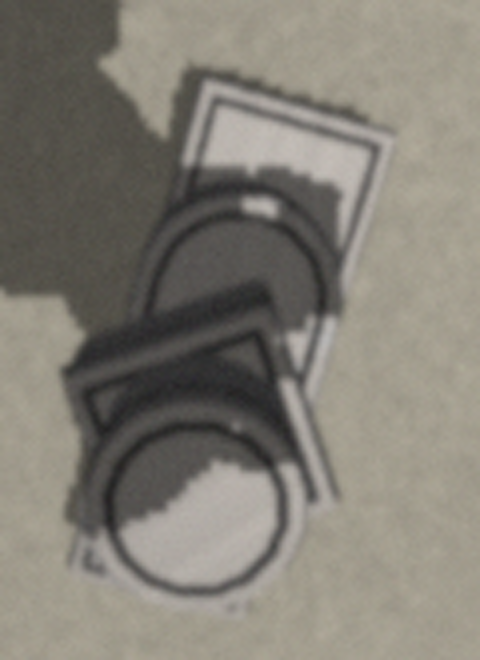

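Call:
step_arm([
  [[0,0,0],[-0.006,-0.0046,0.01],0],
  [[0,0,0],[0,0,0.03],0],
  [[0,0,0],[0,0,0.03],0],
  [[0,0,0],[0,0,0.03],0],
  [[0,0,0],[0,0,0.025],0],
  [[0,0,0],[0,0,0.015],0],
  [[0,0,0],[0,0,0],0],
  [[0,0,0],[0,0,0],0.3],
  [[0,0,0],[0,0,0],1],
  [[0,0,0],[0,0,0],1],
])

```text
time_s: 4.25
tcp_pos: [580.1, -9.9, 159.7]
tool_rot: [[-1.0, 0.0, 0.003], [0.0, 1.0, -0.0], [-0.003, -0.0, -1.0]]
wrist_force: [0.7, -0.6, 4.4]
grip_width: 42.7
gripper_force: 60.8
```

```bash
python3 - <<'E'
from h import *
import pickle
w=pickle.load(open("w1.pkl","rb")); t=Cam("top")
for c,b,thr in ((w,(415,110,505,195),75),(t,(230,175,275,218),62)):
    g=cv2.cvtColor(c.im,cv2.COLOR_BGR2GRAY)[b[1]:b[3],b[0]:b[2]]
    ct=max(cv2.findContours((g<thr).astype(np.uint8),0,1)[0],key=cv2.contourArea)[:,0]+np.array(b[:2])
    print(cv2.minEnclosingCircle(c.at(ct.astype(float),8)[:,:2].astype(np.float32)))
o=telemetry.observe();print(o["tcp_pos"],o["grip_width"],o["gripper_force"],o["wrist_force"])
E
```

```text
((566.5100708007812, 170.4666748046875), 38.454872131347656)
((565.730224609375, 172.5211639404297), 36.637611389160156)
[580.0982433   -9.97529867 159.68789369] 42.658098247922844 60.84035038948059 [-0.09415176  0.99021239  3.47366652]
```

Call:
step_arm([
  [[0,0,0],[0,0,-0.01],1],
  [[0,0,0],[0,0,-0.02],1],
  [[0,0,0],[0,0,-0.02],1],
  [[0,0,0],[0.0028,0.03,-0.01],1],
  [[0,0,0],[0.0028,0.0378,0],1],
  [[0,0,0],[0.0028,0.0378,0],1],
  [[0,0,0],[0.0028,0.0378,0],1],
  [[0,0,0],[0.0027,0.0377,0.02],1],
  [[0,0,0],[0,0,0.03],1],
  [[0,0,0],[0,0,0.03],1],
])

```text
time_s: 5.55
tcp_pos: [565.1, 172.1, 138.0]
tool_rot: [[-1.0, -0.001, 0.0], [-0.001, 1.0, -0.0], [-0.0, -0.0, -1.0]]
wrist_force: [0.4, -0.3, -1.0]
grip_width: 42.4
gripper_force: 61.1
```

```bash
python3 - <<'E'
from h import *
o=telemetry.observe();print(o["tcp_pos"],o["grip_width"],o["wrist_force"])
w=Cam("wrist");w.save("w2")
E
```

```text
[565.12901631 172.05374583 137.96498437] 42.4418179081332 [ 0.37950357 -0.31547326 -0.96179087]
```

View pics/w2.png

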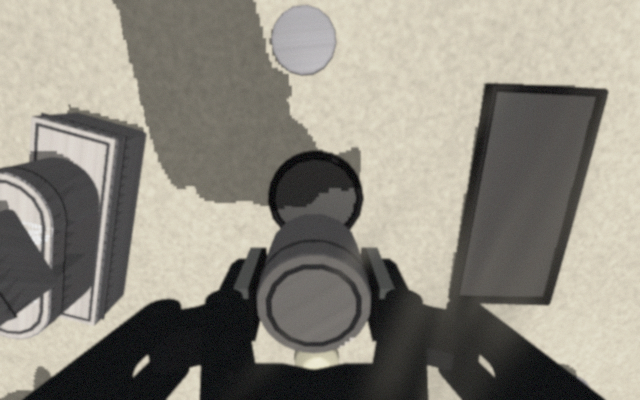

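The tin is held squarely between the pads, with the round tray centred just behind it at (315,195). Lowering.

Call:
step_arm([
  [[0,0,0],[-0.001,-0.001,0.03],1],
  [[0,0,0],[0,0,0.03],1],
  [[0,0,0],[0,0,0.025],1],
  [[0,0,0],[0,0,0.012],1],
  [[0,0,0],[0,0,0.005],1],
  [[0,0,0],[0,0,0.0015],1],
  [[0,0,0],[0,0,0.001],1],
  [[0,0,0],[0,0,0.001],1],
  [[0,0,0],[0,0,0],1],
  [[0,0,0],[0,0,0],1],
])

```text
time_s: 6.85
tcp_pos: [566.4, 170.3, 33.0]
tool_rot: [[-1.0, 0.0, 0.0], [0.0, 1.0, 0.0], [-0.0, 0.0, -1.0]]
wrist_force: [0.0, 0.3, -1.0]
grip_width: 42.2
gripper_force: 61.1
```

Call:
step_arm([
  [[0,0,0],[0,0,0.0005],1],
  [[0,0,0],[0,0,0.0005],1],
  [[0,0,0],[0,0,0.0003],1],
  [[0,0,0],[0,0,0],1],
  [[0,0,0],[0,0,0],1],
  [[0,0,0],[0,0,0],1],
  [[0,0,0],[0,0,0],1],
  [[0,0,0],[0,0,0],1],
  [[0,0,0],[0,0,0],1],
  [[0,0,0],[0,0,0],1],
])

```text
time_s: 8.1
tcp_pos: [566.3, 170.2, 31.7]
tool_rot: [[-1.0, 0.0, 0.0], [0.0, 1.0, 0.0], [-0.0, 0.0, -1.0]]
wrist_force: [-1.8, -0.3, 5.5]
grip_width: 42.7
gripper_force: 61.2
```

Call:
step_arm([
  [[0,0,0],[0,0,0],0.3],
  [[0,0,0],[0,0,0],0],
  [[0,0,0],[0,0,0],0],
  [[0,0,0],[0,0,-0.015],0],
  [[0,0,0],[0,0,-0.03],0],
  [[0,0,0],[0,0,-0.05],0],
  [[0,0,0],[0,0,-0.05],0],
  [[0,0,0],[-0.003,-0.055,-0.025],0],
  [[0,0,0],[-0.003,-0.055,-0.025],0],
  [[0,0,0],[0,-0.055,-0.025],0],
])

```text
time_s: 9.35
tcp_pos: [572.3, 3.9, 253.7]
tool_rot: [[-1.0, -0.0, 0.002], [-0.0, 1.0, -0.0], [-0.002, -0.0, -1.0]]
wrist_force: [0.5, 0.1, 0.6]
grip_width: 85.6
gripper_force: 0.0
```

Call:
step_arm([
  [[0,0,-7.4],[0,0,0],0],
  [[0,0,-7.4],[0,0,0],0],
  [[0,0,-7.4],[0,0,0],0],
  [[0,0,0],[0,0,0],0],
  [[0,0,0],[0,0,0],0],
  [[0,0,0],[0,0,0],0],
  [[0,0,0],[0,0,0],0],
  [[0,0,0],[0,0,0],0],
  [[0,0,0],[0,0,0],0],
  [[0,0,0],[0,0,0],0],
])

```text
time_s: 10.6
tcp_pos: [572.2, 5.2, 251.4]
tool_rot: [[-0.926, -0.377, -0.0], [-0.377, 0.926, 0.0], [0.0, 0.0, -1.0]]
wrist_force: [0.1, -0.3, 0.0]
grip_width: 85.4
gripper_force: 0.0
```

```bash
python3 - <<'E'
from h import *
import pickle
w=Cam("wrist"); t=Cam("top"); o=telemetry.observe(); print(o["time_s"],o["tcp_pos"],np.round(o["tool_rot"],3).tolist())
pickle.dump((w,t),open("w3.pkl","wb"))
p=w.pix([[575,-8,132]])[0]; x,y=[int(v) for v in p]; print(x,y)
a=cv2.resize(w.im[y-90:y+90,x-90:x+90],(540,540),interpolation=cv2.INTER_CUBIC); print("w org",x-90,y-90,"k3")
b=cv2.resize(t.im[150:230,300:345],None,fx=6,fy=6,interpolation=cv2.INTER_CUBIC); b=cv2.copyMakeBorder(b,0,60,0,0,0)[:540]
cv2.imwrite("pics/w3.png",np.hstack([a,b]))
E
```

```text
10.7 [572.2177905    5.23766857 251.47551169] [[-0.926, -0.377, -0.0], [-0.377, 0.926, 0.0], [-0.0, 0.0, -1.0]]
297 197
w org 207 107 k3
```

View pics/w3.png

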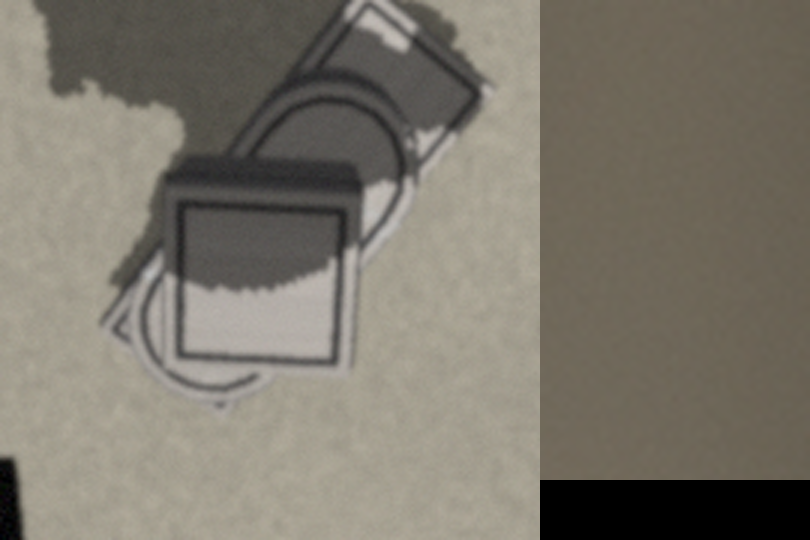

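The square lid spans crop (165,188), (360,190), (350,370), (168,365), with the oblong's arcs beneath it. The arm blocks the top camera here.

```bash
cat >> h.py <<'E'
def quad(c,org,k,pts,z):
    q=np.array([(org[0]+(x+.5)/k-.5,org[1]+(y+.5)/k-.5) for x,y in pts]); X=c.at(q,z)[:,:2]
    e=np.roll(X,-1,0)-X; print(z,"centre",X.mean(0).round(1),"sides",np.hypot(*e.T).round(1),"angles",np.degrees(np.arctan2(e[:,1],e[:,0])).round(1))
E
python3 - <<'E'
from h import *
import pickle
w,t=pickle.load(open("w3.pkl","rb"))
for z in (132,): 
    quad(w,(207,107),3,[(182,207),(344,213),(338,360),(182,357)],z); quad(w,(207,107),3,[(165,188),(360,190),(350,370),(168,365)],z)
E
```

```text
132 centre [579.1  -9.1] sides [40.  39.  40.3 39.7] angles [ 110.    20.3  -68.9 -160.1]
132 centre [577.9  -9.8] sides [47.9 47.6 47.1 46.7] angles [ 111.6   19.7  -69.4 -159.4]
```

Call:
step_arm([
  [[0,0,1.9],[0,0,0],0],
  [[0,0,0],[-0.001,-0.0159,0.02],0],
  [[0,0,0],[0,0,0.03],0],
  [[0,0,0],[0,0,0.03],0],
  [[0,0,0],[0,0,0.03],0],
  [[0,0,0],[0,0,0.025],0],
  [[0,0,0],[0,0,0],0],
  [[0,0,0],[0,0,0],0.25],
  [[0,0,0],[0,0,0],1],
  [[0,0,0],[0,0,0],1],
])

```text
time_s: 11.95
tcp_pos: [579.9, -9.5, 118.2]
tool_rot: [[-0.938, -0.346, 0.003], [-0.346, 0.938, -0.0], [-0.003, -0.001, -1.0]]
wrist_force: [-0.3, -0.5, 5.5]
grip_width: 49.1
gripper_force: 63.6
```

Call:
step_arm([
  [[0,0,0],[0,0,-0.01],1],
  [[0,0,0],[0,0,-0.02],1],
  [[0,0,0],[0,0,-0.03],1],
  [[0,0,7.4],[0,0,-0.01],1],
  [[0,0,7.5],[0,0,-0.01],1],
  [[0,0,0],[0.011,-0.0465,0],1],
  [[0,0,0],[0.011,-0.0465,0],1],
  [[0,0,0],[0.011,-0.0465,0],1],
  [[0,0,0],[0.011,-0.0465,0],1],
  [[0,0,0],[0.011,-0.0465,0],1],
])

```text
time_s: 13.2
tcp_pos: [545.2, -247.4, 197.1]
tool_rot: [[-0.996, -0.094, 0.0], [-0.094, 0.996, 0.0], [-0.0, 0.0, -1.0]]
wrist_force: [1.3, -0.3, -0.5]
grip_width: 49.0
gripper_force: 62.9
```

Call:
step_arm([
  [[0,0,0],[0.011,-0.0465,0],1],
  [[0,0,0],[0.011,-0.0465,0.01],1],
  [[0,0,0],[0,0,0.03],1],
  [[0,0,0],[0,0,0.03],1],
  [[0,0,0],[0,0,0.02],1],
  [[0,0,0],[0,0,0.01],1],
  [[0,0,0],[0,0,0],1],
  [[0,0,0],[0,0,0],1],
  [[0,0,0],[0,0,0],1],
  [[0,0,0],[0,0,0],1],
])

```text
time_s: 14.45
tcp_pos: [532.9, -340.8, 97.2]
tool_rot: [[-0.996, -0.094, 0.001], [-0.094, 0.996, -0.001], [-0.001, -0.001, -1.0]]
wrist_force: [-0.0, 0.1, -1.2]
grip_width: 48.9
gripper_force: 63.0
```

```bash
python3 - <<'E'
from h import *
w=Cam("wrist");w.save("w4"); t=Cam("top")
blobs(w,8,60,1000,12000)
p=w.pix([[534,-341,4],[534,-341,4]])[0];print(p)
E
```

```text
[248, 154, 127, 83, 7152] [ 521.4 -345.4] [56.5 82.9] 5.4
[315.08851208 213.07174828]
```

View pics/w4.png

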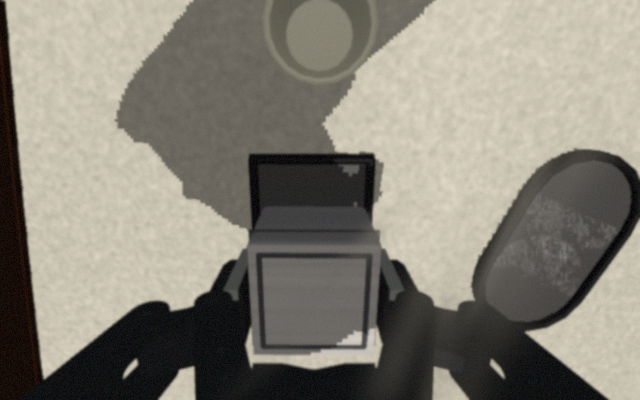

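The tin is held square above its tray (rim at x 250–375, row 154); the ramekin at (320,35) is clear.

Call:
step_arm([
  [[0,0,0],[0,0,0.025],1],
  [[0,0,0],[0,0,0.02],1],
  [[0,0,0],[0,0,0.012],1],
  [[0,0,0],[0,0,0.004],1],
  [[0,0,0],[0,0,0.0007],1],
  [[0,0,0],[0,0,0.0005],1],
  [[0,0,0],[0,0,0.0003],1],
  [[0,0,0],[0,0,0],1],
  [[0,0,0],[0,0,0],1],
  [[0,0,0],[0,0,0],1],
])

```text
time_s: 15.8
tcp_pos: [532.7, -340.8, 34.3]
tool_rot: [[-0.996, -0.094, 0.0], [-0.094, 0.996, -0.0], [-0.0, -0.0, -1.0]]
wrist_force: [-0.5, 0.0, 1.1]
grip_width: 49.1
gripper_force: 63.1
```

Call:
step_arm([
  [[0,0,0],[0,0,0.0003],1],
  [[0,0,0],[0,0,0.0003],1],
  [[0,0,0],[0,0,0],1],
  [[0,0,0],[0,0,0],1],
  [[0,0,0],[0,0,0],1],
  [[0,0,0],[0,0,0],1],
  [[0,0,0],[0,0,0],1],
  [[0,0,0],[0,0,0],1],
  [[0,0,0],[0,0,0],1],
  [[0,0,0],[0,0,0],1],
])

```text
time_s: 17.05
tcp_pos: [532.7, -340.8, 34.2]
tool_rot: [[-0.996, -0.094, 0.001], [-0.094, 0.996, -0.0], [-0.001, -0.001, -1.0]]
wrist_force: [-2.1, 1.2, 5.9]
grip_width: 49.1
gripper_force: 63.9
```

Call:
step_arm([
  [[0,0,0],[0,0,0],0.3],
  [[0,0,0],[0,0,0],0],
  [[0,0,0],[0,0,0],0],
  [[0,0,0],[0,0,-0.015],0],
  [[0,0,0],[0,0,-0.03],0],
  [[0,0,0],[0,0,-0.05],0],
  [[0,0,0],[-0.01,0.0473,-0.03],0],
  [[0,0,0],[-0.01,0.0473,-0.03],0],
  [[0,0,0],[-0.01,0.0473,-0.03],0],
  [[0,0,0],[-0.01,0.0473,-0.01],0],
])

```text
time_s: 18.3
tcp_pos: [555.7, -147.5, 232.1]
tool_rot: [[-0.996, -0.093, 0.005], [-0.093, 0.996, -0.002], [-0.005, -0.002, -1.0]]
wrist_force: [0.2, 0.5, -0.4]
grip_width: 85.3
gripper_force: 0.0
```

Call:
step_arm([
  [[0,0,0],[-0.01,0.0473,0],0],
  [[0,0,0],[-0.01,0.0473,0],0],
  [[0,0,0],[-0.01,0.0473,0],0],
  [[0,0,7],[0,0,0],0],
  [[0,0,7],[0,0,0],0],
  [[0,0,7],[0,0,0],0],
  [[0,0,0],[0,0,0],0],
  [[0,0,0],[0,0,0],0],
  [[0,0,0],[0,0,0],0],
  [[0,0,0],[0,0,0],0],
])

```text
time_s: 19.55
tcp_pos: [571.2, -4.5, 228.4]
tool_rot: [[-0.963, 0.269, -0.0], [0.269, 0.963, 0.0], [0.0, 0.0, -1.0]]
wrist_force: [-0.5, 0.3, 0.2]
grip_width: 85.7
gripper_force: 0.0
```

```bash
python3 - <<'E'
from h import *
import pickle
w=Cam("wrist"); o=telemetry.observe(); print(o["time_s"],o["tcp_pos"],np.round(o["tool_rot"],3).tolist())
pickle.dump(w,open("w5.pkl","wb"))
x,y=[int(v) for v in w.pix([[575,-8,88]])[0]]; print("org",x-95,y-95)
cv2.imwrite("pics/w5.png",cv2.resize(w.im[y-95:y+95,x-95:x+95],(570,570),interpolation=cv2.INTER_CUBIC))
E
```

```text
19.6 [571.17860392  -4.50733137 228.43259859] [[-0.963, 0.269, 0.0], [0.269, 0.963, 0.0], [-0.0, 0.0, -1.0]]
org 217 102
```

View pics/w5.png

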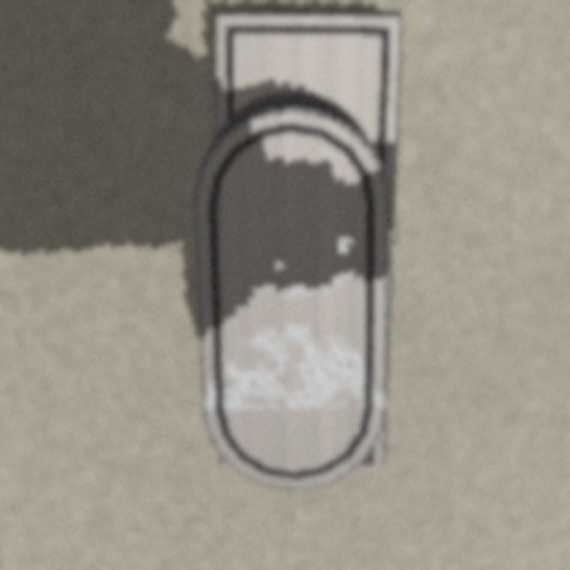

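The oblong lid's inner line spans crop x 216–372, y 127–473, centred at (294,300), nearly parallel to the long tin (far lid corners at (215,12) and (398,14)).

```bash
python3 - <<'E'
from h import *
import pickle
w=pickle.load(open("w5.pkl","rb")); print(w.C)
quad(w,(217,102),3,[(213,200),(373,200),(371,420),(219,420)],88)
quad(w,(217,102),3,[(197,200),(388,200),(384,420),(206,420)],88)
q=np.array([(217+x/3,102+y/3) for x,y in [(293,127),(295,473),(293,106),(295,487)]]);X=w.at(q,88);print(X.round(1));print((X[0]+X[1])/2,(X[2]+X[3])/2,X[1]-X[0],X[3]-X[2])
q=np.array([(217+x/3,102+y/3) for x,y in [(215,12),(398,14)]]);print(w.at(q,44))
E
```

```text
[498.25717819  14.18709718 354.49849079]
88 centre [582.7  -8.3] sides [42.6 63.7 43.2 63.7] angles [  74.4  -14.7 -105.6  164.7]
88 centre [582.7  -8.4] sides [50.8 63.7 50.6 63.7] angles [  74.4  -15.  -105.6  165.2]
[[533.7   5.3  88. ]
 [629.9 -20.8  88. ]
 [528.4   6.7  88. ]
 [634.3 -22.   88. ]]
[581.80117818  -7.74647164  88.        ] [581.3588382   -7.62236135  88.        ] [ 96.28865608 -26.08795564   0.        ] [105.86360579 -28.73916109   0.        ]
[[500.80749478  -9.26463584  44.        ]
 [515.79286728  42.48880223  44.        ]]
```

Call:
step_arm([
  [[0,0,-0.5],[-0.0108,-0.0004,0.02],0],
  [[0,0,0],[0,0,0.035],0],
  [[0,0,0],[0,0,0.035],0],
  [[0,0,0],[0,0,0.035],0],
  [[0,0,0],[0,0,0.02],0],
  [[0,0,0],[0,0,0.011],0],
  [[0,0,0],[0,0,0],0],
  [[0,0,0],[0,0,0],0.25],
  [[0,0,0],[0,0,0],1],
  [[0,0,0],[0,0,0],1],
])

```text
time_s: 20.85
tcp_pos: [582.5, -7.8, 73.8]
tool_rot: [[-0.965, 0.261, 0.003], [0.261, 0.965, -0.0], [-0.003, 0.0, -1.0]]
wrist_force: [-0.3, 0.4, 4.5]
grip_width: 51.1
gripper_force: 64.2
```

Call:
step_arm([
  [[0,0,0],[0,0,-0.01],1],
  [[0,0,0],[0,0,-0.02],1],
  [[0,0,2.2],[0,0,-0.03],1],
  [[0,0,0],[-0.0026,-0.0413,0],1],
  [[0,0,0],[-0.0026,-0.0413,0],1],
  [[0,0,0],[-0.0027,-0.0413,0],1],
  [[0,0,0],[-0.0027,-0.0413,0],1],
  [[0,0,0],[0,0,0.03],1],
  [[0,0,0],[0,0,0.02],1],
  [[0,0,0],[0,0,0.01],1],
])

```text
time_s: 22.1
tcp_pos: [541.3, -168.3, 71.2]
tool_rot: [[-0.955, 0.298, -0.002], [0.298, 0.955, 0.001], [0.003, 0.0, -1.0]]
wrist_force: [0.0, -0.3, -1.7]
grip_width: 50.9
gripper_force: 63.4
```

Call:
step_arm([
  [[0,0,0],[0,0,0.02],1],
  [[0,0,0],[0,0,0.01],1],
  [[0,0,0],[0,0,0.004],1],
  [[0,0,0],[0,0,0.002],1],
  [[0,0,0],[0,0,0.001],1],
  [[0,0,0],[0,0,0.0005],1],
  [[0,0,0],[0,0,0],1],
  [[0,0,0],[0,0,0],1],
  [[0,0,0],[0,0,0],1],
  [[0,0,0],[0,0,0],1],
])

```text
time_s: 23.35
tcp_pos: [542.4, -168.6, 34.9]
tool_rot: [[-0.955, 0.298, 0.0], [0.298, 0.955, 0.0], [-0.0, 0.0, -1.0]]
wrist_force: [0.3, -0.4, -2.8]
grip_width: 50.8
gripper_force: 63.4
```

Call:
step_arm([
  [[0,0,0],[-0.001,0,0.0005],1],
  [[0,0,0],[0,0,0.0005],1],
  [[0,0,0],[0,0,0.0003],1],
  [[0,0,0],[0,0,0.0002],1],
  [[0,0,0],[0,0,0],1],
  [[0,0,0],[0,0,0],1],
  [[0,0,0],[0,0,0],1],
  [[0,0,0],[0,0,0],1],
  [[0,0,0],[0,0,0],1],
  [[0,0,0],[0,0,0],1],
])

```text
time_s: 24.6
tcp_pos: [543.5, -168.9, 33.7]
tool_rot: [[-0.955, 0.298, 0.0], [0.298, 0.955, -0.0], [-0.0, 0.0, -1.0]]
wrist_force: [-2.4, 0.1, 5.2]
grip_width: 51.4
gripper_force: 64.1
```

Call:
step_arm([
  [[0,0,0],[0,0,0],0.3],
  [[0,0,0],[0,0,0],0],
  [[0,0,0],[0,0,0],0],
  [[0,0,0],[0,0,-0.015],0],
  [[0,0,0],[0,0,-0.03],0],
  [[0,0,0],[0,0,-0.05],0],
  [[0,0,0],[0.0054,0.0412,-0.045],0],
  [[0,0,0],[0.0054,0.0413,-0.045],0],
  [[0,0,0],[0.0054,0.0413,0],0],
  [[0,0,0],[0.0053,0.0412,0],0],
])

```text
time_s: 25.85
tcp_pos: [572.7, -3.8, 220.8]
tool_rot: [[-0.955, 0.298, 0.003], [0.298, 0.955, -0.0], [-0.003, 0.001, -1.0]]
wrist_force: [-0.8, -0.1, -0.1]
grip_width: 85.5
gripper_force: 0.0
```

Call:
step_arm([
  [[0,0,0],[0,0,0],0],
  [[0,0,0],[0,0,0],0],
  [[0,0,0],[0,0,0],0],
  [[0,0,0],[0,0,0],0],
  [[0,0,0],[0,0,0],0],
  [[0,0,0],[0,0,0],0],
  [[0,0,0],[0,0,0],0],
  [[0,0,0],[0,0,0],0],
  [[0,0,0],[0,0,0],0],
  [[0,0,0],[0,0,0],0],
])

```text
time_s: 27.1
tcp_pos: [572.0, -4.9, 218.4]
tool_rot: [[-0.955, 0.298, 0.0], [0.298, 0.955, 0.0], [0.0, 0.0, -1.0]]
wrist_force: [-0.2, 0.8, -0.8]
grip_width: 85.5
gripper_force: 0.0
```

```bash
python3 - <<'E'
from h import *
import pickle
w=Cam("wrist"); o=telemetry.observe(); print(o["time_s"],o["tcp_pos"],np.round(o["tool_rot"],3).tolist())
pickle.dump(w,open("w6.pkl","wb"))
x,y=[int(v) for v in w.pix([[577,-5,44]])[0]]; print("org",x-95,y-95)
cv2.imwrite("pics/w6.png",cv2.resize(w.im[y-95:y+95,x-95:x+95],(570,570),interpolation=cv2.INTER_CUBIC))
E
```

```text
27.15 [571.98310955  -4.92239223 218.37937475] [[-0.955, 0.298, 0.0], [0.298, 0.955, 0.0], [0.0, 0.0, -1.0]]
org 221 91
```

View pics/w6.png

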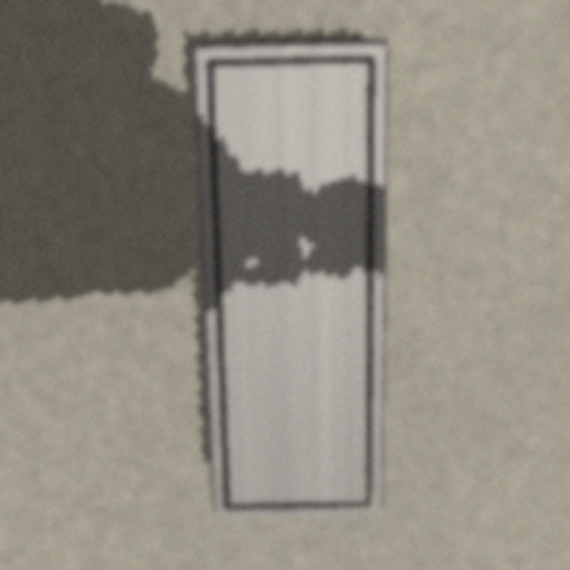

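The long lid's inner line has corners at crop (212,63), (373,59), (370,503), (228,506).

```bash
python3 - <<'E'
from h import *
import pickle
w=pickle.load(open("w6.pkl","rb"))
quad(w,(221,91),3,[(212,63),(373,59),(370,503),(228,506)],44)
quad(w,(221,91),3,[(195,46),(385,42),(382,515),(216,518)],44)
w1=pickle.load(open("w5.pkl","rb"))
# height check of near lid corners between the two wrist views
f=lambda c,o,p:tri(w,(221+p[0]/3,91+p[1]/3),c,(o[0]+p[2]/3,o[1]+p[3]/3))
print(f(w1,(217,102),(195,46,215,12)),f(w1,(217,102),(385,42,398,14)))
E
```

```text
44 centre [580.2  -3.5] sides [ 46.  140.1  46.3 140.1] angles [  74.1  -16.1 -105.9  163.8]
44 centre [580.   -3.8] sides [ 54.1 149.2  54.4 149.2] angles [  73.9  -15.9 -106.1  164. ]
(array([501.14834323, -11.74678742,  11.60462666]), np.float64(0.1652737589385616)) (array([ 526.71848163,   60.26954694, -150.31591058]), np.float64(0.1685890248659518))
```

Call:
step_arm([
  [[0,0,-1.3],[0,0,0.02],0],
  [[0,0,0],[-0.0074,0.0035,0.045],0],
  [[0,0,0],[0,0,0.045],0],
  [[0,0,0],[0,0,0.045],0],
  [[0,0,0],[0,0,0.022],0],
  [[0,0,0],[0,0,0.012],0],
  [[0,0,0],[0,0,0],0],
  [[0,0,0],[0,0,0],0.25],
  [[0,0,0],[0,0,0],1],
  [[0,0,0],[0,0,0],1],
])

```text
time_s: 28.4
tcp_pos: [581.4, -3.8, 31.0]
tool_rot: [[-0.961, 0.276, 0.003], [0.276, 0.961, -0.0], [-0.003, 0.001, -1.0]]
wrist_force: [-0.3, 0.3, 6.1]
grip_width: 55.0
gripper_force: 65.7
```

Call:
step_arm([
  [[0,0,0],[0,0,-0.01],1],
  [[0,0,0],[0,0,-0.02],1],
  [[0,0,0],[0,0,-0.03],1],
  [[0,0,-7],[0,0,-0.03],1],
  [[0,0,-6.75],[0,0,-0.03],1],
  [[0,0,0],[0.0028,0.0425,0],1],
  [[0,0,0],[0.0028,0.0425,0],1],
  [[0,0,0],[0.0028,0.0425,0],1],
  [[0,0,0],[0.0028,0.0425,0],1],
  [[0,0,0],[0.0028,0.0425,0],1],
])

```text
time_s: 29.65
tcp_pos: [573.7, 210.4, 149.3]
tool_rot: [[-0.999, 0.04, -0.001], [0.04, 0.999, -0.0], [0.001, -0.0, -1.0]]
wrist_force: [0.6, -0.9, -3.2]
grip_width: 55.0
gripper_force: 64.8
```

Call:
step_arm([
  [[0,0,0],[0.0029,0.0425,0],1],
  [[0,0,0],[0.0029,0.0425,0],1],
  [[0,0,0],[0.0029,0.0422,0],1],
  [[0,0,0],[0,0,0.02],1],
  [[0,0,0],[0,0,0.03],1],
  [[0,0,0],[0,0,0.015],1],
  [[0,0,0],[0,0,0],1],
  [[0,0,0],[0,0,0],1],
  [[0,0,0],[0,0,0],1],
  [[0,0,0],[0,0,0],1],
])

```text
time_s: 30.9
tcp_pos: [571.4, 336.8, 85.4]
tool_rot: [[-0.999, 0.04, 0.002], [0.04, 0.999, 0.001], [-0.001, 0.001, -1.0]]
wrist_force: [0.3, 0.7, -3.2]
grip_width: 54.8
gripper_force: 64.9
```

```bash
python3 - <<'E'
from h import *
w=Cam("wrist");w.save("w7")
E
```

```text
(no output)
```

View pics/w7.png

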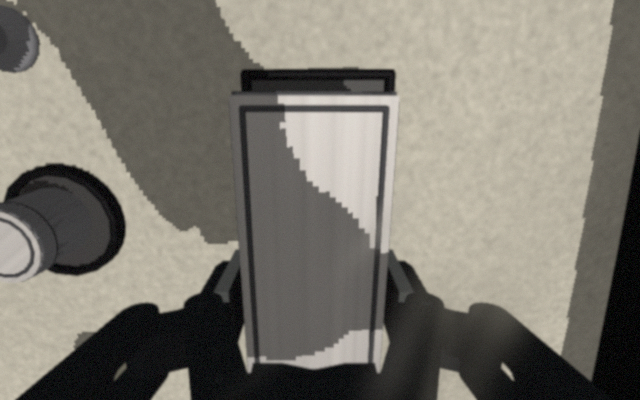

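The tin lines up with its tray (rim at x 243–394, row 70), and the round tin stands in its tray at left.

Call:
step_arm([
  [[0,0,0],[0,0,0.02],1],
  [[0,0,0],[0,0,0.015],1],
  [[0,0,0],[0,0,0.009],1],
  [[0,0,0],[0,0,0.004],1],
  [[0,0,0],[0,0,0.001],1],
  [[0,0,0],[0,0,0.0005],1],
  [[0,0,0],[0,0,0.0003],1],
  [[0,0,0],[0,0,0],1],
  [[0,0,0],[0,0,0],1],
  [[0,0,0],[0,0,0],1],
])

```text
time_s: 32.2
tcp_pos: [571.2, 336.9, 35.1]
tool_rot: [[-0.999, 0.04, 0.001], [0.04, 0.999, 0.001], [-0.001, 0.001, -1.0]]
wrist_force: [-0.5, -1.0, 0.4]
grip_width: 54.8
gripper_force: 65.4
```

Call:
step_arm([
  [[0,0,0],[0,0,0.0004],1],
  [[0,0,0],[0,0,0.0003],1],
  [[0,0,0],[0,0,0],1],
  [[0,0,0],[0,0,0],1],
  [[0,0,0],[0,0,0],1],
  [[0,0,0],[0,0,0],1],
  [[0,0,0],[0,0,0],1],
  [[0,0,0],[0,0,0],1],
  [[0,0,0],[0,0,0],1],
  [[0,0,0],[0,0,0],1],
])

```text
time_s: 33.45
tcp_pos: [571.2, 336.9, 35.1]
tool_rot: [[-0.999, 0.04, 0.001], [0.04, 0.999, 0.001], [-0.001, 0.001, -1.0]]
wrist_force: [-1.3, -0.2, 5.3]
grip_width: 55.1
gripper_force: 66.1
```

Contact. Releasing, rising, and moving back out of the cameras' way.

Call:
step_arm([
  [[0,0,0],[0,0,0],0.3],
  [[0,0,0],[0,0,0],0],
  [[0,0,0],[0,0,0],0],
  [[0,0,0],[0,0,-0.015],0],
  [[0,0,0],[0,0,-0.03],0],
  [[0,0,0],[0,0,-0.05],0],
  [[0,0,0],[0,0,-0.05],0],
  [[0,0,0],[0,0,-0.05],0],
  [[0,0,0],[0.04,0.02,-0.02],0],
  [[0,0,0],[0.04,0.02,0],0],
])

```text
time_s: 34.7
tcp_pos: [493.2, 380.6, 252.8]
tool_rot: [[-0.999, 0.041, 0.005], [0.041, 0.999, 0.003], [-0.005, 0.004, -1.0]]
wrist_force: [0.2, 1.0, -0.1]
grip_width: 85.6
gripper_force: 0.0
```

Call:
step_arm([
  [[0,0,0],[0.05,0.03,0],0],
  [[0,0,0],[0.05,0.03,0],0],
  [[0,0,0],[0.05,0.03,0],0],
  [[0,0,0],[0.03,0.03,0],0],
  [[0,0,0],[0.02,0.03,0],0],
  [[0,0,0],[0,0,0],0],
  [[0,0,0],[0,0,0],0],
  [[0,0,0],[0,0,0],0],
  [[0,0,0],[0,0,0],0],
  [[0,0,0],[0,0,0],0],
])

```text
time_s: 35.95
tcp_pos: [299.1, 537.2, 249.0]
tool_rot: [[-0.999, 0.041, 0.0], [0.041, 0.999, 0.0], [-0.0, 0.0, -1.0]]
wrist_force: [-1.0, 0.2, 0.2]
grip_width: 85.6
gripper_force: 0.0
```

```bash
python3 - <<'E'
from h import *
t=Cam("top"); t.save("t8",(140,110,500,300),2.2); s=Cam("scene"); print(telemetry.observe()["time_s"])
s.save("s8",(200,120,460,330),3)
E
```

```text
36.05
```

View pics/t8.png

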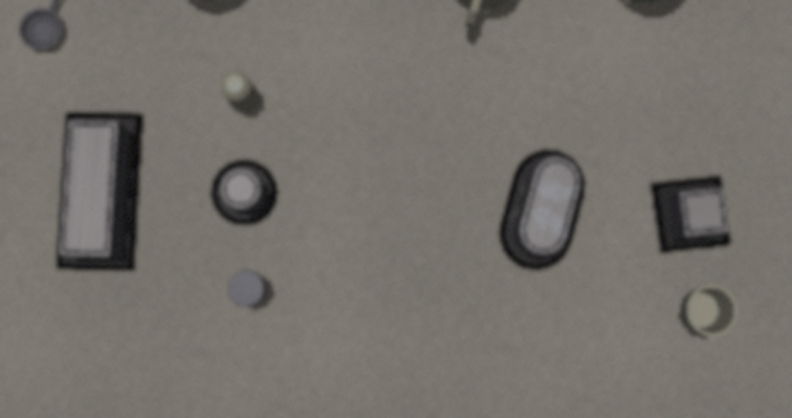

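View pics/s8.png

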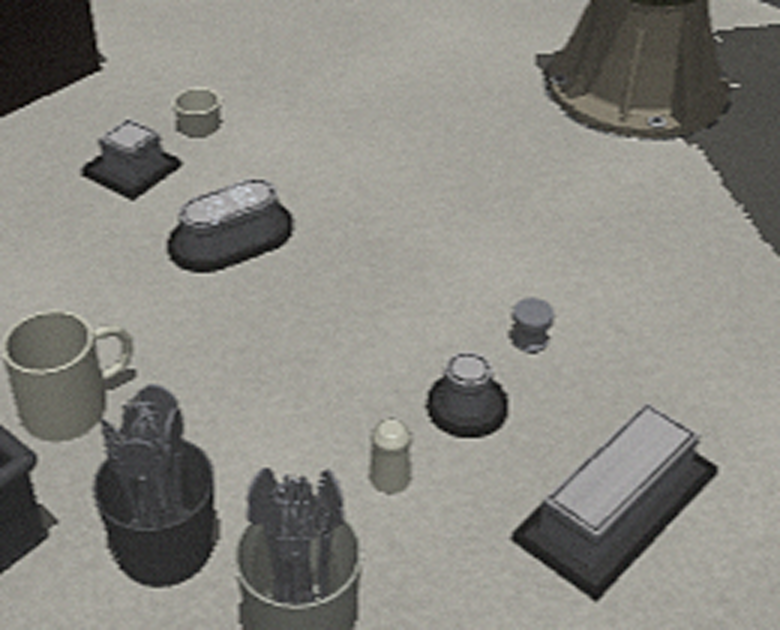

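Both views show every tin upright, lid up, inside the rim of its own tray; the offset of the lids in the top view matches parallax. The shaker, ramekin and grey cup are where they were. Handing in.

```bash
python3 -c "
from bench import workorder
print(workorder.close_job())"
```

```text
the job is handed in; nothing more can be done
None
```

All four tins are upright in their matching trays, the ramekin and shaker were not disturbed, and the job was handed in at about 36 s of the 109 s allowed.

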